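# Swap the wrong sample carrier in a kit

### The arm

A 7-joint arm with a two-finger parallel gripper is mounted at the origin on a cart in front of the work surface, level with it; the furniture and walls round the work are solid. World frame = base frame: x ahead of the robot, y to its left, z up, the work surface at z = 0. Lengths are in m, angles in rad, forces in N, time in s.
With the tool pointing down it reaches from about 0.4 to 0.85 m from the base axis. Payload 10.4 kg.
Tool frame: the origin (TCP) lies between the finger pads; the fingertips stand 17 mm ahead of it and the grasp point (between the pads) lies 2 mm behind it; z points along the fingers, y is the line along which they close (so a half turn about z gives the same grasp; the last joint's range is limited). The gripper opens to 85 mm and grips with 20 to 120 N. Pads are 22 mm wide; open, the fingers measure 114 mm over their backs; the gripper's body (76 mm by 85 mm) begins 54 mm behind the grasp point. The pads swing forward as they close: fully open they stand 13 mm farther back than shut.
Start: joints at [1.295, 0.332, -0.065, 1.46, 0.022, 1.35, -0.088], TCP at [0.156, -0.605, 0.22] pointing down, gripper open.
Joint ranges: [-2.6, 2.6], [-0.5, 2.12], [-1.47, 1.34], [0.16, 2.42], [-1.27, 4.41], [0.06, 2.06], [-2.6, 2.6]. Speed limits (rad/s): [2.22, 2.22, 2.79, 2.79, 3.14, 3.14, 3.14].

### API

Orientations are given as a unit quaternion [x, y, z, w].
In Python, from workcell import readout, imaging, manip gives the robot as it stands. The module is installed in compiled form; this text tells all that it offers.
- The arm moves only by the shell command python3 -m crank 'ROWS' [OPENING] [FORCE]. ROWS is JSON, a list of rows, each a list of 4 numbers: the shift along the tool's x, y, z as a fraction of full scale, then the turn about the tool's z as a fraction of full scale. In form: [[x, y, z, yaw], ...]. A call has 1 to 5 rows; each row is the pose to reach, as a shift and turn from the pose commanded when the call began, along the tool's axes at that moment; what a row does not reach only later rows make up. Full scale, the value 1, is 400 mm for a shift and 60 degrees for a turn. A row lasts 1/12 s, in which the tool goes at most 41.7 mm and 7.16 degrees, less where a joint would pass 70% of its speed; a pose out of reach is approached as far as the arm can. A call with a number of a shift or a turn outside -1 to 1 is refused whole. A call with a gripper value outside its range is refused whole. OPENING is the gripper command: -1 is shut, 1 is fully open, values between are in proportion, set as the call begins (- or left out, the last holds). The fingers move at their own pace and stop on an object; FORCE is the grip in N (left out, the last holds). Time passes only in rows, so rows that repeat a pose let the fingers close. It gives the time, the measured TCP pose, the force, the opening and the grip force at its end, in the units of the state.
- readout.get_obs(): the state, without advancing time (a new reading comes with each control period).
- imaging.camera(name): name is "side" or "top" or "wrist"; returns a dict with "color" (384x512x3 uint8, red, green, blue), "fx", "fy", "cx", "cy" (pixels), "rvec" (rotation vector, rad) and "tvec" (3), from world to camera coordinates, as OpenCV has them. Camera axes: x right, y down, z forward; pixel columns grow to the right and rows downward; lengths in m; the calibration is good to about 2 mm. A picture is of the moment at which its call begins. There is no depth.
- manip.hand_in(): hands the job in; it is judged then, once.
The state is a dict: "clock": time; "joint_pos": joint angles; "joint_velocities": joint speeds; "tau": joint torques, N m; "position": TCP position; "ee_rot": TCP orientation; "ft_force": force on the tool from outside, world axes, zero at the start; "torque": the same for the moment, N m; "grip_width": opening from 0.0 (shut) to 1.0 (fully open); "grasp_force": force on a finger pad.
Only numpy, scipy, OpenCV 4.12 (cv2) and the standard library are available. Lean on these libraries where they do the work, as an engineer would, in place of code of your own. Each camera call takes 0.05 s, during which the arm holds its last target. There are 200 camera calls.

### The job

The rack holds a kit of three sample carriers that should all be blue with two round wafers, but one of them is of another kind: slide it out of its lane until its front end overhangs the rack's open front edge, lift it clear and lay it flat in the red reject tray. Then take the matching blue carrier from the stock stand, lay it in the empty lane and push it fully home against the rear stops, flush with its neighbours. Keep the carriers level, set them down without dropping them, and leave the other carriers and the things lying around where they are.

Things in the scene. Friction and masses are not known exactly. Their poses are not given: they have to be found in the camera images.
- wrong_mid (a point): The wrong carrier: yellow, with three square amber chips on top. It starts fully home in one of the rack's three lanes. Flat carrier plate, 130 long (its x, pointing away from the robot at the start) x 50 wide (its y) x 8 mm thick, about 70 g, rounded edges; the point is its centre, half-way up (4 mm above its underside). 
- good_a_mid (a point): A correct carrier of the kit, blue with two round silver wafers; starts home in a lane and stays there. Flat carrier plate, 130 long (its x, pointing away from the robot at the start) x 50 wide (its y) x 8 mm thick, about 70 g, rounded edges; the point is its centre, half-way up (4 mm above its underside). 
- good_b_mid (a point): The other correct carrier of the kit, same look; starts home in a lane and stays there. Flat carrier plate, 130 long (its x, pointing away from the robot at the start) x 50 wide (its y) x 8 mm thick, about 70 g, rounded edges; the point is its centre, half-way up (4 mm above its underside). 
- spare_mid (a point): The matching spare, blue with two round silver wafers; starts on one of the two risers of the stock stand, its underside 34 mm above the stand's foot. Flat carrier plate, 130 long (its x, pointing away from the robot at the start) x 50 wide (its y) x 8 mm thick, about 70 g, rounded edges; the point is its centre, half-way up (4 mm above its underside). 
- decoy_mid (a point): A spare of yet another kind, green with one long white strip; lies on the other riser and stays there. Flat carrier plate, 130 long (its x, pointing away from the robot at the start) x 50 wide (its y) x 8 mm thick, about 70 g, rounded edges; the point is its centre, half-way up (4 mm above its underside). 
- good_a: The body of the first correct carrier; origin at the centre of its underside, z up.
- good_b: The body of the second correct carrier; origin at the centre of its underside, z up.
- wrong: The body of the wrong carrier; origin at the centre of its underside, x along its length, z up.
- spare: The body of the matching spare; origin at the centre of its underside, x along its length, z up.
- decoy: The body of the green spare; origin at the centre of its underside.
- rack: Fixed aluminium rack, 136 x 190 x 54 mm; origin on the bench below its middle, x along the lanes to the rear, y across them to the left. At the rear (x = +65 to +71 mm, where the deck ends) each lane has two black corner stops 14 mm high, with a free gap 39 mm wide between them, in which closed fingers can push the carrier's rear end forward. The front (x = -65 mm) is open.
- rack_deck (a point): Middle of the deck's upper face, 40 mm above the bench; axes as the rack's. Three lanes along x, centred at y = -61, 0, +61 mm, 55 mm wide between ribs 6 mm thick, 7 mm high. A carrier fully home is centred at x = 0, 4 mm above the deck, its front end flush with the deck's front edge (x = -65 mm). Slid 50 mm forward it still lies stably; past about 65 mm it tips off.
- stock: Fixed stock stand on the low drain tray (6 mm high) at the right, base 140 x 160 x 6 mm; origin under its middle. Two risers, each 120 mm long along x, 30 mm wide, centred at y = -55 and +55 mm; a carrier lies along each and overhangs it by 10 mm at both sides.
- reject_in (a point): Red open reject tray, 200 (x) x 140 (y) x 18 mm outside, walls and floor 4 mm thick, fixed; the point is the centre of its inner floor, z up.
- tweezers: Bystander, loose: black tweezers, 125 x 11 x 8 mm, near the bench's front edge; origin at the centre of its underside.
- pen: Bystander, loose: blue pen, 130 x 9 x 10 mm, near the bench's front edge; origin at the centre of its underside.

How it is judged:
On the way, in this order (a step that is already met when the one before it is completed fails the run):
1. the wrong carrier has been slid forward in its lane so that it overhangs the front edge by at least 20 mm, still lying flat on the deck ((y of wrong_mid in the frame of rack_deck between -0.066 and -0.056 m or y of wrong_mid in the frame of rack_deck between -0.005 and 0.005 m or y of wrong_mid in the frame of rack_deck between 0.056 and 0.066 m) and x of wrong_mid in the frame of rack_deck between -0.075 and -0.02 m and z of wrong_mid in the frame of rack_deck between 0.001 and 0.007 m and angle between wrong_mid's own z axis and vertical below 0.06 rad and angle between the x axis of wrong and the x axis of rack, either way round below 0.1 rad), for 0.1 s.
2. the wrong carrier lies flat in the reject tray, released (x of wrong_mid in the frame of reject_in between -0.06 and 0.06 m and y of wrong_mid in the frame of reject_in between -0.06 and 0.06 m and z of wrong_mid in the frame of reject_in between 0 and 0.008 m and angle between wrong_mid's own z axis and vertical below 0.06 rad and contact force between wrong and the fingers below 0.1 N and linear speed of wrong below 0.02 m/s), for 0.2 s.
3. the matching spare lies flat in the empty lane (home or still overhanging the front) ((y of spare_mid in the frame of rack_deck between -0.066 and -0.056 m or y of spare_mid in the frame of rack_deck between -0.005 and 0.005 m or y of spare_mid in the frame of rack_deck between 0.056 and 0.066 m) and x of spare_mid in the frame of rack_deck between -0.08 and 0.006 m and z of spare_mid in the frame of rack_deck between 0.001 and 0.007 m and angle between spare_mid's own z axis and vertical below 0.06 rad and angle between the x axis of spare and the x axis of rack, either way round below 0.1 rad), for 0.1 s.
At the end, for the whole second after the job is handed in: The spare and both correct carriers lie flat and home in the rack's lanes (within 5 mm along and across, 0.1 rad); the wrong carrier lies flat on the reject tray's floor (centre within 60 mm of its middle along either axis); both swapped carriers released and at rest (all of step 2 and (y of spare_mid in the frame of rack_deck between -0.066 and -0.056 m or y of spare_mid in the frame of rack_deck between -0.005 and 0.005 m or y of spare_mid in the frame of rack_deck between 0.056 and 0.066 m) and x of spare_mid in the frame of rack_deck between -0.005 and 0.005 m and z of spare_mid in the frame of rack_deck between 0.001 and 0.007 m and angle between each of spare_mid, good_a_mid, good_b_mid's own z axis and vertical below 0.06 rad and angle between the x axis of each of spare, good_a, good_b and the x axis of rack, either way round below 0.1 rad and (y of good_a_mid in the frame of rack_deck between -0.066 and -0.056 m or y of good_a_mid in the frame of rack_deck between -0.005 and 0.005 m or y of good_a_mid in the frame of rack_deck between 0.056 and 0.066 m) and x of good_a_mid in the frame of rack_deck between -0.005 and 0.005 m and z of good_a_mid in the frame of rack_deck between 0.001 and 0.007 m and (y of good_b_mid in the frame of rack_deck between -0.066 and -0.056 m or y of good_b_mid in the frame of rack_deck between -0.005 and 0.005 m or y of good_b_mid in the frame of rack_deck between 0.056 and 0.066 m) and x of good_b_mid in the frame of rack_deck between -0.005 and 0.005 m and z of good_b_mid in the frame of rack_deck between 0.001 and 0.007 m and contact force between spare and the fingers below 0.1 N and linear speed of spare below 0.02 m/s); the robot touches nothing.
It fails at once if a correct carrier of the kit, or the green spare, is moved by more than 15 mm (distance of any of good_a_mid, good_b_mid, decoy_mid from where it was at the start of the episode above 0.015 m).
It fails at once if a carrier is tipped by more than about 35 degrees (angle between any of wrong_mid, spare_mid's own z axis and vertical above 0.6 rad).
It fails at once if a carrier is dropped (moves faster than 0.7 m/s untouched by the fingers: a fall of about 25 mm) ((linear speed of wrong above 0.7 m/s and contact force between wrong and the fingers below 0.1 N) or (linear speed of spare above 0.7 m/s and contact force between spare and the fingers below 0.1 N)).
It fails at once if a bystander is moved by more than 30 mm (distance of any of tweezers, pen from where it was at the start of the episode above 0.03 m).
It also fails if it takes over 67 s, if anything falls off the work surface, if the arm or the gripper's body presses on something with over 40 N, if the wrist force passes 120 N, or if a joint passes its speed limit or range.

## Working session

There is one attempt and no reset: what is moved stays moved. The work goes in short steps, Python scripts to look and compute and a shell command to move; the robot and the scene stay as the last step left them, time stands still between calls to the robot, and variables do not carry over. Pictures are saved under pics/ and viewed, at most 10 in all, crops included, and the job is handed in when it is done.

```bash
mkdir -p pics
cat > h.py <<'E'
import numpy as np, cv2
from workcell import readout, imaging, manip
from scipy.spatial.transform import Rotation as R
def snap(name,fn):
    c=imaging.camera(name); cv2.imwrite('pics/'+fn,c['color'][...,::-1]); np.save(fn+'.npy',{k:v for k,v in c.items()},allow_pickle=True); return c
def load(fn): return np.load(fn+'.npy',allow_pickle=True).item()
def ray(c,u,v,z):
    M=cv2.Rodrigues(np.array(c['rvec'],float))[0]; t=np.array(c['tvec'],float).ravel()
    d=M.T@np.array([(u-c['cx'])/c['fx'],(v-c['cy'])/c['fy'],1]); o=-M.T@t
    return o+d*(z-o[2])/d[2]
def proj(c,P):
    K=np.array([[c['fx'],0,c['cx']],[0,c['fy'],c['cy']],[0,0,1.]])
    return cv2.projectPoints(np.array(P,float).reshape(-1,1,3),np.array(c['rvec'],float),np.array(c['tvec'],float),K,None)[0].reshape(-1,2)
def st():
    o=readout.get_obs(); return o
def rel(target,yaw=None):
    """shift in tool axes (fractions) from current measured pose to target"""
    o=st(); r=R.from_quat(o['ee_rot']); d=r.inv().apply(np.array(target)-o['position'])/0.4
    return d
E
python3 - <<'E'
from h import *
o=st()
for k in o: print(k,np.round(o[k],3))
print(R.from_quat(o['ee_rot']).as_matrix().round(3))
a=snap('top','top0.png'); b=snap('side','side0.png')
for c in(a,b):
    M=cv2.Rodrigues(np.array(c['rvec'],float))[0]; print(c['fx'],c['cx'],c['cy'],-M.T@np.array(c['tvec']).ravel())
for n in('top','side'):
    im=cv2.imread(f'pics/{n}0.png'); cv2.imwrite(f'pics/{n}0b.png',cv2.resize(im,(800,600),interpolation=cv2.INTER_CUBIC))
E
```

```text
clock 0.0
joint_pos [ 1.295  0.333 -0.065  1.461  0.022  1.35  -0.088]
joint_velocities [-0.001 -0.001 -0.001 -0.001  0.     0.     0.   ]
tau [ 2.0000e-03 -6.2545e+01  5.0000e-02 -3.9162e+01  1.6000e-02  1.0000e-02
 -0.0000e+00]
position [ 0.156 -0.605  0.22 ]
ee_rot [ 0.992  0.126 -0.    -0.001]
ft_force [-0.305  0.459  0.279]
torque [-0.003 -0.031 -0.055]
grasp_force 0.0
grip_width 1.001
[[ 0.968  0.25  -0.   ]
 [ 0.25  -0.968  0.001]
 [-0.    -0.001 -1.   ]]
381.24001084308367 256.41825802070497 190.54403405816495 [ 0.33627995 -0.05236045  1.01114847]
431.83955382398375 258.2861830048553 190.02230383903566 [ 1.43052188 -0.22930625  0.66002173]
```

View pics/top0b.png

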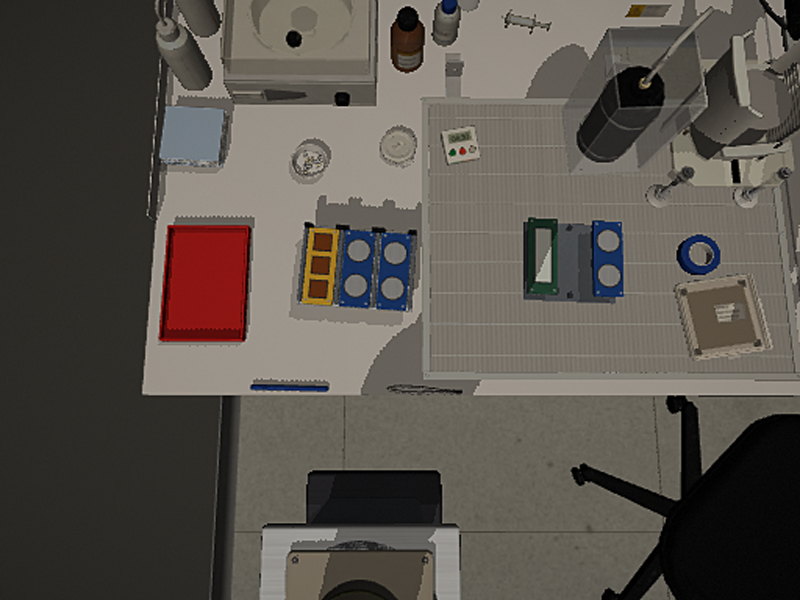

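View pics/side0b.png

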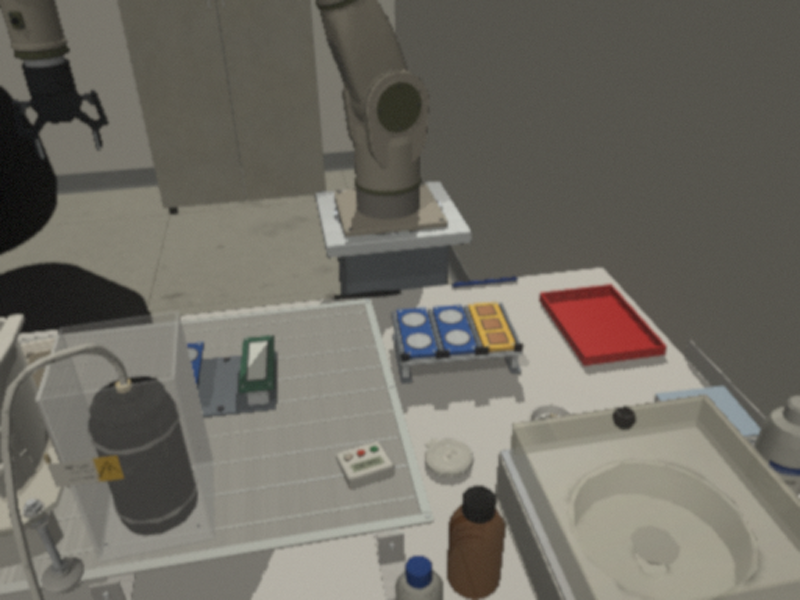

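The top view shows the yellow carrier in the left lane (about px 321,266 of the 800x600 enlargement). The spare is on the right riser (608,259) with the green one beside it (541,257), and the reject tray is at the far left (205,283). Next I'll measure by colour segmentation, with an enlarged crop to check it.

```bash
cat > meas.py <<'E'
from h import *
def seg(c,lo,hi,box,z):
    hsv=cv2.cvtColor(c['color'],cv2.COLOR_RGB2HSV); m=cv2.inRange(hsv,lo,hi)
    x0,y0,x1,y1=box; mm=np.zeros_like(m); mm[y0:y1,x0:x1]=m[y0:y1,x0:x1]
    n,l,s,ce=cv2.connectedComponentsWithStats(mm)
    for i in range(1,n):
        if s[i,4]<120: continue
        cn=max(cv2.findContours((l==i).astype(np.uint8),0,2)[0],key=cv2.contourArea)
        p=np.array([ray(c,u,v,z)[:2] for u,v in cn[:,0]],np.float32)
        r=cv2.minAreaRect(p*1000); print('area',s[i,4],'px',s[i,:4],'c',np.round(r[0],1),'sz',np.round(r[1],1),'ang',round(r[2],2))
E
python3 - <<'E'
from meas import *
c=load('top0.png')
print('yellow');seg(c,(15,120,80),(35,255,255),(185,130,280,210),.048)
print('blue');seg(c,(100,120,50),(130,255,255),(185,130,420,210),.048)
print('green');seg(c,(40,60,20),(90,255,255),(320,130,400,210),.048)
print('red');seg(c,(0,120,50),(8,255,255),(90,130,180,230),.018)
im=c['color'][...,::-1]
f=lambda x,y:cv2.resize(im[y:y+66,x:x+88],None,fx=6,fy=6,interpolation=cv2.INTER_CUBIC)
a=f(188,138);b=f(328,134)
s=load('side0.png')['color'][...,::-1]
cv2.imwrite('pics/m1.png',cv2.resize(np.vstack([a,b]),(600,600*396*2//528)) [:600] if 0 else cv2.resize(np.hstack([a,b]),(800,300)))
cv2.imwrite('pics/m2.png',np.vstack([cv2.resize(np.hstack([a,b]),(800,300)),cv2.resize(s[185:245,115:275],(800,300),interpolation=cv2.INTER_CUBIC)]))
E
```

```text
yellow
area 522 px [193 146  24  50] c [571.6  69.2] sz [ 49.6 130.6] ang 86.04
blue
area 525 px [380 141  19  49] c [ 586.3 -411.7] sz [ 47.5 130.1] ang 86.65
area 552 px [217 147  23  50] c [567.6   8.4] sz [ 49.1 129.8] ang 86.08
area 550 px [241 149  22  50] c [563.4 -52.3] sz [ 49.3 130. ] ang 85.98
green
area 526 px [337 139  20  49] c [ 591.2 -300.1] sz [ 50.1 129.8] ang 87.32
red
area 3869 px [102 144  58  75] c [549.2 267.8] sz [200.9 142.3] ang 0.16
```

View pics/m2.png

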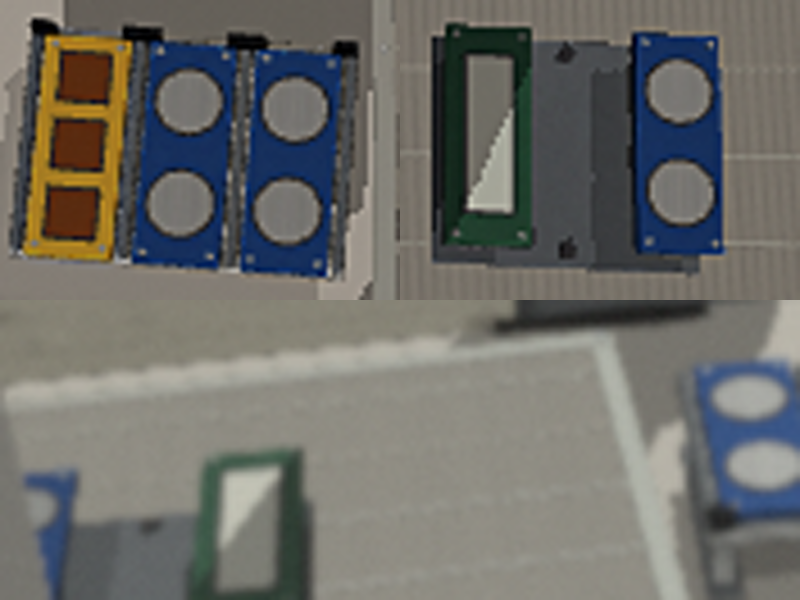

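The crop shows the spare's corners at (632,33), (716,38), (722,253) and (637,250). The wrong carrier's are at (46,35), (130,42), (108,262) and (27,250). I'll refine the poses from those corners, cross-checking with the mask moments.

```bash
cat >> meas.py <<'E'
def pose(c,lo,hi,box,z):
    hsv=cv2.cvtColor(c['color'],cv2.COLOR_RGB2HSV); m=cv2.inRange(hsv,lo,hi)
    x0,y0,x1,y1=box; mm=np.zeros_like(m); mm[y0:y1,x0:x1]=m[y0:y1,x0:x1]
    k,l,s,ce=cv2.connectedComponentsWithStats(mm); i=1+np.argmax(s[1:,4])
    cn=max(cv2.findContours((l==i).astype(np.uint8),0,2)[0],key=cv2.contourArea)
    f=cv2.drawContours(np.zeros_like(m),[cn],0,255,-1)
    p=np.array([ray(c,u,v,z)[:2] for v,u in np.argwhere(f>0)]); d=p-p.mean(0)
    w,V=np.linalg.eigh(np.cov(d.T)); a=V[:,1]*np.sign(V[0,1])
    return p.mean(0).round(4),round(np.degrees(np.arctan2(a[1],a[0])),2),np.sqrt(12*w).round(4)
Y=((15,120,80),(35,255,255));B=((100,120,50),(130,255,255));G=((40,60,20),(90,255,255));RD=((0,120,50),(8,255,255))
E
python3 - <<'E'
from meas import *
c=load('top0.png')
print('wrong',pose(c,*Y,(185,130,280,210),.048))
print('a',pose(c,*B,(185,130,241,210),.048)); print('b',pose(c,*B,(241,130,290,210),.048))
print('spare',pose(c,*B,(330,130,420,210),.048)); print('decoy',pose(c,*G,(320,130,400,210),.048)); print('tray',pose(c,*RD,(90,130,180,230),.018))
s=400/528*6
def cor(L,ox,oy,u0):
    P=np.array([ray(c,u0+(x-ox+.5)/s-.5,oy+(y+.5)/s-.5,.048)[:2] for x,y in L]); ax=P[0]+P[1]-P[2]-P[3]
    print(P.mean(0).round(4),np.degrees(np.arctan2(ax[1],ax[0])).round(2),P.round(3).tolist())
cor([(46,35),(130,42),(108,262),(27,250)],0,138,188)
cor([(632,33),(716,38),(722,253),(637,250)],400,134,328)
cor([(447,25),(531,30),(530,246),(444,244)],400,134,328)
E
```

```text
wrong (array([0.5708, 0.0692]), np.float64(-4.14), array([0.0496, 0.1302]))
a (array([0.5669, 0.0086]), np.float64(-3.86), array([0.0493, 0.1301]))
b (array([ 0.5625, -0.0522]), np.float64(-3.94), array([0.0494, 0.1302]))
spare (array([ 0.5853, -0.4111]), np.float64(-3.09), array([0.0492, 0.1296]))
decoy (array([ 0.5904, -0.3012]), np.float64(-2.91), array([0.0505, 0.1291]))
tray (array([0.5474, 0.2689]), np.float64(0.03), array([0.1399, 0.2031]))
[0.5716 0.0692] -3.72 [[0.637, 0.089], [0.633, 0.041], [0.504, 0.051], [0.511, 0.096]]
[ 0.5869 -0.4103] -2.17 [[0.652, -0.388], [0.65, -0.437], [0.522, -0.432], [0.524, -0.384]]
[ 0.5906 -0.3015] -2.94 [[0.657, -0.28], [0.654, -0.329], [0.526, -0.323], [0.527, -0.274]]
```

```bash
cat >> h.py <<'E'
def go(x,y,z,yaw):
    o=st(); r=R.from_quat(o['ee_rot']); M=r.as_matrix(); cy=np.degrees(np.arctan2(M[1,0],M[0,0]))
    d=r.inv().apply(np.array([x,y,z])-o['position'])/0.4
    print('t',round(o['clock'],2),'pos',np.round(o['position'],4),'yaw',round(cy,2),'F',np.round(o['ft_force'],1),'w',round(o['grip_width'],3),'gf',np.round(o['grasp_force'],1),'-> row',np.round(d,4),round((cy-yaw)/60,4))
E
python3 - <<'E'
from h import *
go(.661,.063,.2,-3.95)
E
```

```text
t 0.1 pos [ 0.1562 -0.6048  0.2196] yaw 14.48 F [-0.9 -0.7  0.2] w 1.002 gf 0.0 -> row [ 1.6394 -1.3008  0.0506] 0.3072
```

```bash
python3 -m crank '[[0.4,-0.32,0,0.307],[0.4,-0.32,0,0.307],[0.4,-0.32,0,0.307],[0.4,-0.32,0,0.307],[0.4,-0.32,0,0.307]]' -1 40; python3 -c "
from h import *
go(.661,.063,.2,-3.95)"
```

```text
clock: 0.52
position: [0.2803, -0.439, 0.22]
ee_rot: [0.999, -0.034, -0.0, -0.0]
ft_force: [1.4, -0.3, 0.0]
grip_width: 0.298
grasp_force: 0.0
t 0.52 pos [ 0.2803 -0.439   0.22  ] yaw -3.94 F [ 1.4 -0.3  0. ] w 0.298 gf 0.0 -> row [ 0.8635 -1.3173  0.0501] 0.0002
```

```bash
for i in 1 2 3; do python3 -m crank '[[0.26,-0.4,0,0],[0.26,-0.4,0,0],[0.26,-0.4,0,0],[0.26,-0.4,0,0],[0.26,-0.4,0,0]]' -1 | grep -E 'clock|posi'; done; python3 -c "
from h import *
go(.661,.063,.1,-3.95)"
```

```text
clock: 0.93
position: [0.3964, -0.2843, 0.2204]
clock: 1.35
position: [0.5106, -0.1315, 0.2203]
clock: 1.77
position: [0.6246, 0.021, 0.2196]
t 1.77 pos [0.6246 0.021  0.2196] yaw -3.74 F [ 0.9 -0.  -0.6] w 0.001 gf 0.0 -> row [ 0.0841 -0.1101  0.2993] 0.0035
```

```bash
python3 -m crank '[[0.084,-0.11,0,0.0035],[0.084,-0.11,0,0.0035],[0.084,-0.11,0.1,0.0035],[0.084,-0.11,0.2,0.0035],[0.084,-0.11,0.25,0.0035]]' -1 | grep -E 'clock|posi'; python3 -m crank '[[0,0,0.05,0],[0,0,0.05,0],[0,0,0.05,0]]' -1 | grep -E 'clock|posi'; python3 -c "
from h import *
go(.661,.063,.0605,-3.95)
c=snap('wrist','w1.png')
t=snap('top','t1.png')
cv2.imwrite('pics/w1t1.png',np.hstack([cv2.resize(c['color'][...,::-1],(400,300)),cv2.resize(t['color'][120:210,180:300][...,::-1],(400,300))]))
"
```

```text
clock: 2.18
position: [0.6578, 0.0578, 0.1149]
clock: 2.43
position: [0.6593, 0.0577, 0.0995]
t 2.43 pos [0.6593 0.0577 0.0995] yaw -4.14 F [-0.2 -0.3  1.5] w -0.001 gf 0.0 -> row [ 0.0035 -0.0135  0.0976] -0.0032
```

View pics/w1t1.png

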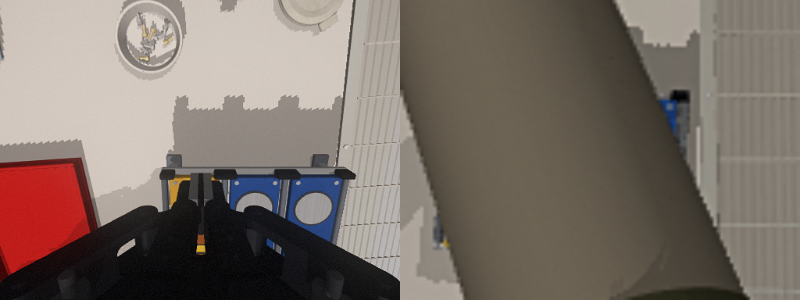

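```bash
python3 -c "
from h import *
c=load('w1.png')
ux=np.array([.9976,-.0689,0]);uy=np.array([.0689,.9976,0]);O=np.array([.567,.0085,0])
rk=lambda x,y,z:O+x*ux+y*uy+[0,0,z]
P=[rk(.071,.061+.0195,.054),rk(.071,.061-.0195,.054),rk(.071,.061-.0195-.022,.054),rk(.071,-.061+.0195,.054),rk(.071,-.0915,.054),[.6593,.0577,.0825],[.6593,.0577,.0605]]
print((proj(c,P)*400/512).round(1))
im=c['color'][...,::-1]
cv2.imwrite('pics/w1c.png',cv2.resize(im[190:310,190:350],(800,600),interpolation=cv2.INTER_CUBIC))
"
```

```text
[[173.5 173.8]
 [214.3 173.7]
 [237.2 173.6]
 [300.9 173.4]
 [353.2 173.3]
 [199.5 168.4]
 [199.6 158.8]]
```

View pics/w1c.png

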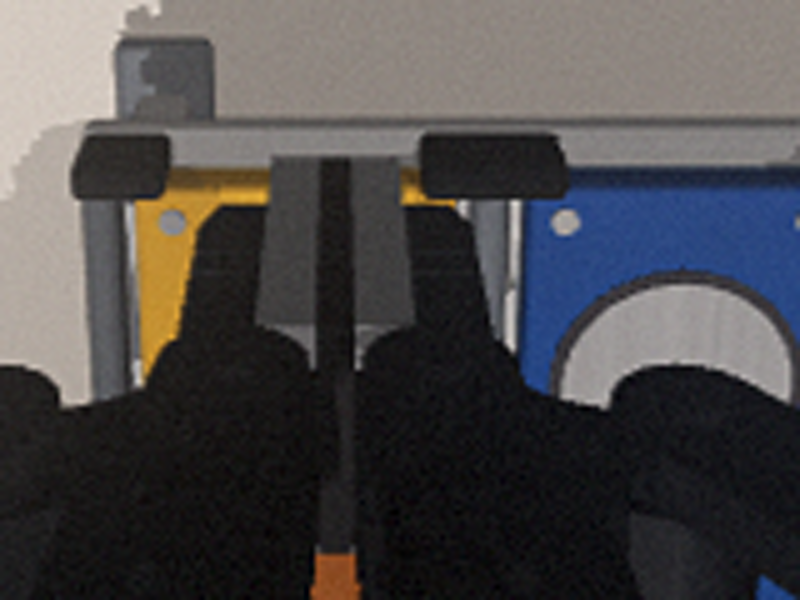

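The crop shows the stops' inner edges at crop columns 170 and 420, centred on the lane as predicted. The shut fingertips are at columns 272 to 405 and end at row 155. I'll check the camera geometry to see where the fingertips sit in x.

```bash
python3 -c "
from h import *
c=load('w1.png')
M=cv2.Rodrigues(np.array(c['rvec'],float))[0]; print(-M.T@np.array(c['tvec']).ravel(), M.round(3).tolist(), c['fx'],c['cy'])
f=lambda x,y,z: print(ray(c,190+(x+.5)/5-.5,190+(y+.5)/5-.5,z).round(4))
f(338,155,.0825); f(338,155,.0725); f(338,325,.1)
f(170,135,.054);f(420,135,.054);f(565,135,.054);f(170,198,.054);f(300,122,.04);f(300,165,.04);f(525,172,.048);f(338,172,.048)
o=st();print(o['position'],o['clock'])
"
```

```text
[0.73187704 0.05169755 0.25346549] [[-0.072, -0.997, 0.0], [-0.955, 0.069, 0.289], [-0.288, 0.021, -0.957]] 290.12243133205476 183.532411423757
[0.6557 0.0568 0.0825]
[0.6512 0.0571 0.0725]
[0.6415 0.0578 0.1   ]
[0.648  0.0823 0.054 ]
[0.6453 0.0452 0.054 ]
[0.6438 0.0237 0.054 ]
[0.6378 0.0834 0.054 ]
[0.6429 0.0637 0.04  ]
[0.6355 0.0642 0.04  ]
[0.6354 0.0292 0.048 ]
[0.6375 0.058  0.048 ]
[0.66079618 0.05801749 0.10194762] 2.5333
```

```bash
python3 -c "
from h import *
c=snap('side','s1.png'); o=st(); p=o['position'];print(p,o['clock'],R.from_quat(o['ee_rot']).as_matrix()[:,2])
q=proj(c,[p,p+[0,0,-.017],p+[.011,0,-.017],p+[-.011,0,-.017],p+[0,0,.037]]);print(q.round(1))
u,v=q[1].astype(int); x0,y0=u-50,v-45; print(x0,y0)
im=c['color'][...,::-1][y0:y0+75,x0:x0+100]
cv2.imwrite('pics/s1c.png',cv2.resize(im,(800,600),interpolation=cv2.INTER_CUBIC))
"
```

```text
[0.66097711 0.05806402 0.10222832] 2.5833 [ 2.57636063e-03  2.48187511e-04 -9.99996650e-01]
[[321.8 209. ]
 [321.4 215.1]
 [322.9 217.8]
 [319.9 212.4]
 [322.9 195.3]]
271 170
```

View pics/s1c.png

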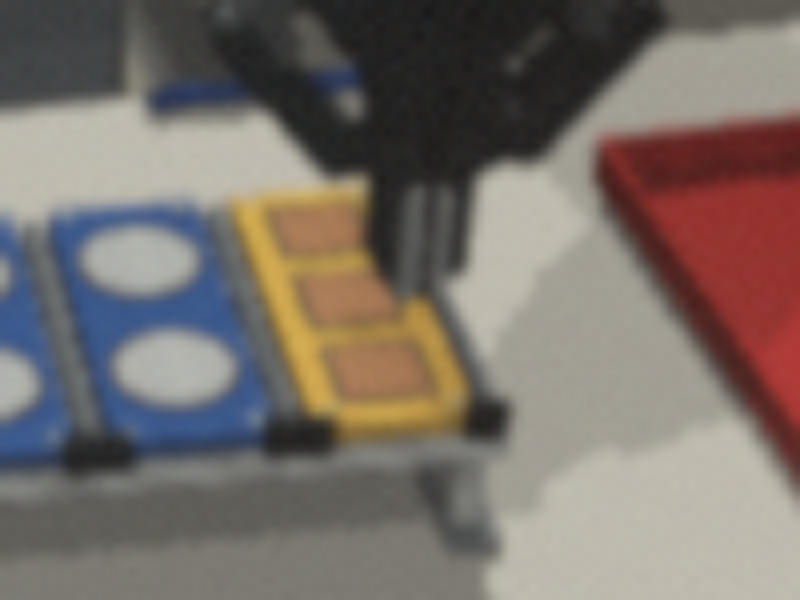

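The side crop shows the shut fingertips at (415,295), higher than predicted. I'll triangulate them with the wrist view.

```bash
python3 -c "
from h import *
a=load('w1.png');b=load('s1.png')
for (ua,va,ub,vb) in [(190+338/5-.4,190+155/5-.4,271+417/8-.4,170+297/8-.4),(190+338/5-.4,190+152/5-.4,271+417/8-.4,170+300/8-.4)]:
  A=[];B=[]
  for c,u,v in((a,ua,va),(b,ub,vb)):
    p=ray(c,u,v,0);q=ray(c,u,v,.2);d=(q-p)/np.linalg.norm(q-p);P=np.eye(3)-np.outer(d,d);A.append(P);B.append(P@p)
  X=np.linalg.solve(sum(A),sum(B));print(X.round(4),[np.linalg.norm(P@X-q).round(4) for P,q in zip(A,B)])
# check: carrier rear top edge middle right corner in side, predicted
print(proj(b,[[.636,.0,.048]]))
ux=np.array([.9976,-.0689,0]);uy=np.array([.0689,.9976,0]);O=np.array([.567,.0085,0])
P=[O+.071*ux+y*uy+[0,0,.054] for y in(.0805,.0415,.0195,-.0195)]
q=proj(b,P);print(((q-[271,170]+.4)*8).round())
"
```

```text
[0.6703 0.056  0.115 ] [np.float64(0.0002), np.float64(0.0002)]
[0.6702 0.0561 0.1139] [np.float64(0.0003), np.float64(0.0003)]
[[293.57867912 225.02089303]]
[[465. 406.]
 [336. 417.]
 [263. 423.]
 [133. 435.]]
```

Both cameras put the shut fingertips at about z=0.1145 with the TCP reported at 0.10. That is about 30 mm higher than the stated 17 mm ahead of the TCP, while x and y agree. I'll settle it by touching the bench gently in the free space behind the rack.

```bash
python3 -m crank '[[0,-0.0125,0.05,-0.003],[0,-0.0125,0.1,-0.003],[0,-0.0125,0.15,-0.003],[0,-0.0125,0.15,-0.003],[0,-0.0125,0.15,-0.003]]' -1 | grep -E 'clock|posi|force'; python3 -c "
from h import *
go(.661,.063,.03,-3.95)
c=snap('side','s2.png')
"
python3 -m crank '[[0,0,0.0,0],[0,0,0,0]]' -1 | grep -E 'clock|posi|force'
```

```text
clock: 3.0
position: [0.6605, 0.0628, 0.041]
ft_force: [-0.4, -0.2, 0.7]
grasp_force: 0.0
t 3.0 pos [0.6605 0.0628 0.041 ] yaw -3.97 F [-0.4 -0.2  0.7] w -0.0 gf 0.0 -> row [ 0.0013 -0.0007  0.0275] -0.0004
clock: 3.22
position: [0.6614, 0.0629, 0.0422]
ft_force: [0.0, -0.7, 1.0]
grasp_force: 0.0
```

```bash
for i in 1 2 3; do python3 -m crank '[[0,0,0.008,0],[0,0,0.016,0],[0,0,0.016,0]]' -1 | grep -E 'posi|ft_force'; done
```

```text
position: [0.6601, 0.0627, 0.0334]
ft_force: [0.5, 0.8, 0.4]
position: [0.6599, 0.0627, 0.0266]
ft_force: [0.3, 0.8, 0.3]
position: [0.6599, 0.0627, 0.0203]
ft_force: [-0.5, -0.2, 0.2]
```

```bash
for i in 1 2; do python3 -m crank '[[0,0,0.005,0],[0,0,0.01,0],[0,0,0.01,0]]' -1 | grep -E 'posi|ft_force'; done; python3 -c "
from h import *
c=snap('side','s3.png'); o=st(); p=o['position'];print(p)
q=proj(c,[[.670,.0615,z] for z in(0,.02,.03,.04)]);print(q.round(1))
u,v=q[1].astype(int);im=c['color'][...,::-1][v-35:v+25,u-40:u+40]; print(u,v)
cv2.imwrite('pics/s3c.png',cv2.resize(im,(800,600),interpolation=cv2.INTER_CUBIC))
"
```

```text
position: [0.6602, 0.0628, 0.0167]
ft_force: [-1.0, -0.4, -0.6]
position: [0.6601, 0.0628, 0.0126]
ft_force: [-0.6, -0.5, 0.2]
[0.66019196 0.06273401 0.01281563]
[[321.7 246.3]
 [322.3 239.7]
 [322.5 236.4]
 [322.8 233. ]]
322 239
```

View pics/s3c.png

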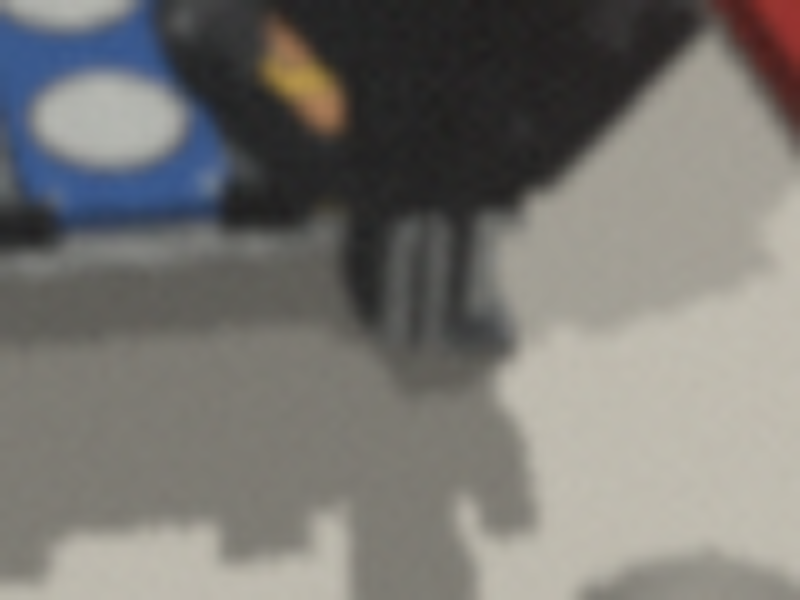

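There was no contact at a reported z of 0.0126, and the picture puts the tips at crop (413,345), about z=0.025. So the tips really are about 12.5 mm above the reported TCP height. I'll finish the touch a bit farther back to calibrate it.

```bash
python3 -m crank '[[0.05,0,0,0],[0.05,0,0.02,0],[0.05,0,0.045,0],[0.05,0,0.045,0]]' -1 | grep -E 'posi|ft_force'; for i in 1 2 3 4; do python3 -m crank '[[0,0,0.005,0],[0,0,0.005,0]]' -1 | grep -E 'posi|ft_force'; done
```

```text
position: [0.6784, 0.0613, -0.0077]
ft_force: [-0.6, 0.9, -0.7]
position: [0.6796, 0.0615, -0.0074]
ft_force: [0.8, 0.9, -0.2]
position: [0.6802, 0.0615, -0.0089]
ft_force: [0.0, 0.0, -0.2]
position: [0.6805, 0.0615, -0.0107]
ft_force: [-0.4, -0.3, -0.3]
position: [0.6806, 0.0615, -0.0108]
ft_force: [-8.9, -2.6, 17.7]
```

Contact at a reported z of -0.011, so the shut tip height is the reported z plus 0.011. Now I'll raise to a tip height of 0.0435 and line up with the gap.

```bash
python3 -m crank '[[0,0,-0.06,0],[0,0,-0.11,0],[0,0,-0.12,0],[0,0,-0.12,0],[0,0,-0.12,0]]' -1 | grep -E 'posi|ft_force'; python3 -c "
from h import *
go(.661,.0632,.0325,-3.95);go(.599,.0675,.0325,-3.95)"
```

```text
position: [0.6801, 0.0613, 0.0347]
ft_force: [-0.1, 0.3, -1.2]
t 5.93 pos [0.6801 0.0613 0.0347] yaw -3.97 F [-0.1  0.3 -1.2] w 0.002 gf 0.0 -> row [-0.0481 -0.0015  0.0055] -0.0003
t 5.93 pos [0.6801 0.0613 0.0347] yaw -3.97 F [-0.1  0.3 -1.2] w 0.002 gf 0.0 -> row [-0.2034 -0.0015  0.0055] -0.0003
```

```bash
python3 -m crank '[[-0.03,-0.0015,0.004,0],[-0.05,-0.0015,0.004,0],[-0.05,-0.0015,0.004,0]]' -1 | grep -E 'posi|ft_force';  python3 -m crank '[[-0.02,0,0,0],[-0.035,0,0,0],[-0.05,0,0,0],[-0.065,0,0,0],[-0.08,0,0,0]]' -1 | grep -E 'posi|ft_force'; python3 -c "
from h import *
go(.599,.0675,.0325,-3.95)"
```

```text
position: [0.6583, 0.0637, 0.0322]
ft_force: [-0.1, 0.1, -0.3]
position: [0.6279, 0.0657, 0.0335]
ft_force: [-0.0, -0.5, 0.1]
t 6.6 pos [0.6279 0.0657 0.0335] yaw -3.96 F [-0.  -0.5  0.1] w -0.002 gf 0.2 -> row [-0.0725  0.0004  0.0026] -0.0002
```

```bash
python3 -m crank '[[-0.015,0,0.002,0],[-0.03,0,0.002,0],[-0.045,0,0.002,0],[-0.06,0,0.002,0],[-0.0725,0,0.002,0]]' -1 | grep -E 'posi|ft_force';  python3 -m crank '[[0,0,0,0],[0,0,0,0]]' -1 | grep -E 'posi|ft_force'; python3 -c "
from h import *
go(.599,.0675,.0325,-3.95)
c=snap('side','s4.png')
from meas import Y
hsv=cv2.cvtColor(c['color'],cv2.COLOR_RGB2HSV); m=cv2.inRange(hsv,*Y); ys,xs=np.nonzero(m[180:230,280:350]); print(len(xs), xs.min()+280,xs.max()+280,ys.min()+180,ys.max()+180)
b=load('side0.png');hsv=cv2.cvtColor(b['color'],cv2.COLOR_RGB2HSV); m=cv2.inRange(hsv,*Y); ys,xs=np.nonzero(m[180:230,280:350]); print(len(xs), xs.min()+280,xs.max()+280,ys.min()+180,ys.max()+180)
ux=np.array([.9976,-.0689,0]);uy=np.array([.0689,.9976,0]);O=np.array([.567,.0085,0])
print([proj(c,[O+x*ux+y*uy+[0,0,.048] for y in(.036,.086)]).round(1).tolist() for x in(-.065,-.113,.065,.017)])
"
```

```text
position: [0.599, 0.0677, 0.0328]
ft_force: [1.9, 0.1, 0.9]
position: [0.5993, 0.0676, 0.0327]
ft_force: [-0.3, 0.2, -0.1]
t 7.18 pos [0.5993 0.0676 0.0327] yaw -3.96 F [-0.3  0.2 -0.1] w -0.005 gf 0.0 -> row [-0.0006  0.0002  0.0005] -0.0002
104 301 324 184 212
428 300 328 194 224
[[[298.7, 193.6], [317.2, 192.1]], [[295.1, 184.3], [313.1, 182.9]], [[309.6, 222.5], [330.1, 220.7]], [[305.3, 211.1], [325.0, 209.5]]]
```

The carrier's front and rear edges in the side view (rows 184 and 212) match the 48 mm slide predicted. I'll back off, rise, open and go round to the front.

```bash
python3 -m crank '[[0.015,0,0,0],[0.015,0,-0.1,0],[0.015,0,-0.2,0],[-0.08,0,-0.25,0],[-0.18,0,-0.25,0]]' 1 50 | grep -E 'posi|ft_force';  python3 -m crank '[[-0.1,0,0,0],[-0.125,0,0,0],[-0.125,0,0,0]]' 1 | grep -E 'posi|grip_w'; python3 -c "
from h import *
go(.4825,.0755,.06,-3.95)
from meas import *
c=snap('top','t5.png')
for z in (.048,): 
  hsv=cv2.cvtColor(c['color'],cv2.COLOR_RGB2HSV); m=cv2.inRange(hsv,*Y); print(m[130:230,180:280].sum()/255)
w=snap('wrist','w5.png')
cv2.imwrite('pics/w5t5.png',np.hstack([cv2.resize(w['color'][...,::-1],(400,300)),cv2.resize(c['color'][120:210,180:300][...,::-1],(400,300))]))
"
```

```text
position: [0.5313, 0.0736, 0.1372]
ft_force: [0.2, 1.1, 0.6]
position: [0.4761, 0.0761, 0.1331]
grip_width: 1.001
t 7.9 pos [0.4761 0.0761 0.1331] yaw -3.9 F [ 1.1 -0.1  0.3] w 1.001 gf 0.0 -> row [1.610e-02 1.000e-04 1.827e-01] 0.0008
169.0
```

View pics/w5t5.png

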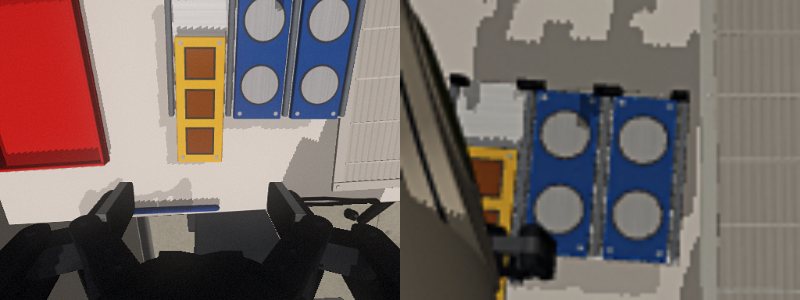

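The wrist view shows the yellow carrier (175 to 227, 37 to 162) slid forward straight in its lane, past its neighbours' front edges. I'll measure it in the wrist image.

```bash
python3 -c "
from meas import *
w=load('w5.png')
print(pose(w,*Y,(200,20,320,230),.048)); print(pose(w,*B,(295,0,372,160),.048)); print(pose(w,*B,(372,0,450,160),.048))
print(pose(w,*RD,(0,0,160,230),.018))
go(.4825,.0755,.06,-3.95)"
```

```text
(array([0.5273, 0.0726]), np.float64(-4.1), array([0.0497, 0.1285]))
(array([0.5495, 0.0102]), np.float64(-2.94), array([0.0531, 0.096 ]))
(array([ 0.5449, -0.0492]), np.float64(3.12), array([0.0529, 0.0942]))
(array([0.5449, 0.2486]), np.float64(-13.77), array([0.1118, 0.1908]))
t 8.0 pos [0.4789 0.0758 0.1333] yaw -3.98 F [ 0.7 -1.4  0.3] w 1.002 gf 0.0 -> row [0.0088 0.0002 0.1832] -0.0005
```

```bash
python3 -m crank '[[0.009,0,0.07,0],[0.009,0,0.14,0],[0.009,0,0.2,0],[0.009,0,0.25,0],[0.009,0,0.25,0]]' 1 | grep -E 'posi|ft_force'; python3 -c "
from h import *
go(.4825,.0757,.0225,-3.95)"
```

```text
position: [0.4802, 0.0755, 0.0289]
ft_force: [-1.3, -0.6, -0.9]
t 8.42 pos [0.4802 0.0755 0.0289] yaw -3.99 F [-1.3 -0.6 -0.9] w 0.998 gf 0.0 -> row [ 0.0058 -0.0008  0.0161] -0.0007
```

```bash
python3 -m crank '[[0.004,0,0.013,0],[0.004,0,0.013,0],[0.004,0,0.013,0]]' 1 | grep -E 'posi|ft_force';python3 -m crank '[[0,0,0,0],[0,0,0,0],[0,0,0,0],[0,0,0,0],[0,0,0,0]]' -1 50; python3 -m crank '[[0,0,0,0],[0,0,0,0]]' -1 50 | grep -E 'grip|force|posi'
```

```text
position: [0.4843, 0.0759, 0.0284]
ft_force: [0.7, -0.1, 0.0]
clock: 9.08
position: [0.4834, 0.0757, 0.0282]
ee_rot: [0.999, -0.035, 0.001, 0.0]
ft_force: [-1.3, -0.9, 5.3]
grip_width: 0.563
grasp_force: 51.9
position: [0.4834, 0.0757, 0.0282]
ft_force: [-2.3, -1.2, 6.5]
grip_width: 0.563
grasp_force: 51.9
```

The grip holds at 52 N, but it sits about 5 mm higher than I want. I'll regrip lower.

```bash
python3 -m crank '[[0,0,0,0],[0,0,0,0],[0,0,0.014,0],[0,0,0.014,0],[0,0,0.014,0]]' 0.6 50 | grep -E 'posi|ft_force|grip_w';python3 -m crank '[[0,0,0,0],[0,0,0,0],[0,0,0,0],[0,0,0,0]]' -1 60; python3 -c "
from h import *
go(.4825,.0757,.0225,-3.95)"
```

```text
position: [0.4826, 0.0756, 0.0214]
ft_force: [0.2, -0.3, -1.0]
grip_width: 0.801
clock: 10.0
position: [0.483, 0.0757, 0.0221]
ee_rot: [0.999, -0.035, -0.0, 0.0]
ft_force: [-1.6, -0.2, 3.9]
grip_width: 0.566
grasp_force: 61.0
t 10.0 pos [0.483  0.0757 0.0221] yaw -3.97 F [-1.6 -0.2  3.9] w 0.566 gf 61.0 -> row [-0.0012  0.0001 -0.0011] -0.0003
```

```bash
python3 -m crank '[[0,0,-0.01,0],[0,0,-0.03,0],[0,0,-0.06,0],[0,0,-0.1,0],[0,0,-0.14,0]]' | grep -E 'posi|ft_force|grip_w'; python3 -m crank '[[0,0,-0.06,0],[0,0,-0.06,0]]' | grep -E 'posi|ft_force|grip|grasp'; python3 -c "
from meas import *
go(.506,.268,.1,0)
w=snap('wrist','w6.png'); print(pose(w,*Y,(100,20,400,230),.15))"
```

```text
position: [0.483, 0.0759, 0.0794]
ft_force: [0.2, 1.0, -0.7]
grip_width: 0.564
position: [0.4855, 0.0765, 0.1069]
ft_force: [0.9, -0.2, 0.2]
grip_width: 0.566
grasp_force: 62.0
t 10.58 pos [0.4855 0.0765 0.1069] yaw -3.94 F [ 0.9 -0.2  0.2] w 0.566 gf 62.0 -> row [ 0.0181 -0.4812  0.0177] -0.0657
(array([0.5483, 0.0718]), np.float64(-3.17), array([0.0431, 0.0764]))
```

```bash
python3 -m crank '[[0.005,-0.08,0,-0.02],[0.01,-0.18,0,-0.04],[0.018,-0.28,0,-0.0657],[0.018,-0.38,0,-0.0657],[0.018,-0.45,0,-0.0657]]' | grep -E 'posi|ft_force|grip_w'; python3 -m crank '[[0,-0.031,0,0],[0,-0.031,0,0],[0,-0.031,0,0]]' | grep -E 'posi|ft_force|grip|grasp'; python3 -c "
from meas import *
go(.506,.268,.0,0)
w=snap('wrist','w7.png')
for z in(.13,.125): print(pose(w,*Y,(100,0,400,230),z)); 
print(pose(w,*RD,(0,0,512,300),.018))
cv2.imwrite('pics/w7.png',w['color'][...,::-1])"
```

```text
position: [0.5019, 0.2585, 0.1019]
ft_force: [0.1, -1.0, 0.2]
grip_width: 0.559
position: [0.5023, 0.2669, 0.1015]
ft_force: [0.4, -0.0, -0.8]
grip_width: 0.565
grasp_force: 62.0
t 11.3 pos [0.5023 0.2669 0.1015] yaw 0.03 F [ 0.4 -0.  -0.8] w 0.565 gf 62.0 -> row [ 0.0094 -0.0029  0.2537] 0.0005
(array([0.5654, 0.2667]), np.float64(0.7), array([0.0484, 0.0881]))
(array([0.5651, 0.2668]), np.float64(0.7), array([0.0503, 0.0916]))
(array([0.5697, 0.2731]), np.float64(-54.28), array([0.1857, 0.1945]))
```

View pics/w7.png

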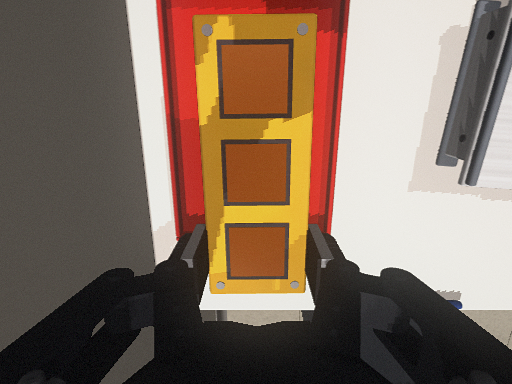

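The carrier is held level and square over the tray (columns 195 to 315, inside the red walls at 175 to 335). Lowering.

```bash
python3 -m crank '[[0.008,-0.003,0.06,0],[0.008,-0.003,0.12,0],[0.008,-0.003,0.18,0],[0.008,-0.003,0.22,0],[0.008,-0.003,0.24,0]]' | grep -E 'posi|ft_force|grip_w'; python3 -m crank '[[0,0,0.005,0],[0,0,0.01,0],[0,0,0.015,0],[0,0,0.015,0]]' | grep -E 'posi|ft_force|grip_w'; python3 -c "
from h import *
go(.506,.268,-.0085,0)"
```

```text
position: [0.5053, 0.2652, 0.0036]
ft_force: [-0.1, -0.4, -0.5]
grip_width: 0.566
position: [0.5065, 0.2683, 0.0006]
ft_force: [0.1, -0.2, -1.6]
grip_width: 0.564
t 12.1 pos [0.5065 0.2683 0.0006] yaw -0.05 F [ 0.1 -0.2 -1.6] w 0.564 gf 62.0 -> row [-0.0012  0.0008  0.0228] -0.0008
```

```bash
python3 -m crank '[[0,0,0.005,0],[0,0,0.01,0],[0,0,0.015,0],[0,0,0.015,0],[0,0,0.015,0]]' | grep -E 'posi|ft_force|grip_w'; python3 -m crank '[[0,0,0.005,0],[0,0,0.005,0],[0,0,0.005,0]]' | grep -E 'posi|ft_force|grip_w'
```

```text
position: [0.5058, 0.2683, -0.0062]
ft_force: [0.3, -0.1, -0.3]
grip_width: 0.563
position: [0.5058, 0.2684, -0.0082]
ft_force: [-0.2, 0.5, -0.7]
grip_width: 0.561
```

```bash
python3 -m crank '[[0,0,0.003,0],[0,0,0.003,0],[0,0,0.003,0]]' | grep -E 'posi|ft_force'; python3 -m crank '[[0,0,0,0],[0,0,0,0],[0,0,0,0],[0,0,0,0]]' 0.6 | grep -E 'posi|ft_force|grip_w|gras';  python3 -m crank '[[0,0,-0.05,0],[0,0,-0.15,0],[0,0,-0.25,0],[0,0,-0.35,0],[0,0,-0.4,0]]' 0.6| grep -E 'posi|ft_force|grip_w|gras'; python3 -c "
from meas import *
go(.541,-.411,.1,-2.7)
w=snap('wrist','w8.png'); print(pose(w,*Y,(100,0,400,300),.012))"
```

```text
position: [0.5059, 0.2684, -0.0093]
ft_force: [-0.2, 0.5, 0.7]
position: [0.5059, 0.2684, -0.0093]
ft_force: [0.1, 0.1, 0.6]
grip_width: 0.8
grasp_force: 0.0
position: [0.507, 0.2696, 0.1557]
ft_force: [1.2, 0.0, 0.4]
grip_width: 0.797
grasp_force: 0.0
t 13.77 pos [0.507  0.2696 0.1557] yaw 0.0 F [1.2 0.  0.4] w 0.797 gf 0.0 -> row [0.0841 1.7019 0.136 ] 0.0451
(array([0.5486, 0.2681]), np.float64(0.77), array([0.0498, 0.1295]))
```

The wrong carrier lies flat at the tray centre (wrist fit 0.5486, 0.2681, full 50 x 130 size). Now I'll go over to the spare.

```bash
for i in 1 2 3; do python3 -m crank '[[0.02,0.5,0,0.015],[0.02,0.5,0,0.015],[0.02,0.5,0,0.015],[0.02,0.5,0,0.015],[0.02,0.5,0,0.015]]' 1 | grep -E 'clock|posi'; done; python3 -c "
from h import *
go(.542,-.409,.1,-2.7)"
```

```text
clock: 14.23
position: [0.5135, 0.0649, 0.1505]
clock: 14.65
position: [0.5179, -0.1354, 0.1505]
clock: 15.07
position: [0.5191, -0.3355, 0.1502]
t 15.07 pos [ 0.5191 -0.3355  0.1502] yaw -2.84 F [ 1.5 -0.1 -1.3] w 1.0 gf 0.0 -> row [0.0664 0.1805 0.1258] -0.0024
```

```bash
python3 -m crank '[[0.04,0.1,0,0],[0.066,0.18,0,0],[0.066,0.18,0,0],[0.066,0.18,0,0]]' 1 | grep -E 'clock|posi'; python3 -c "
from meas import *
go(.542,-.409,.06,-2.7)
w=snap('wrist','w9.png'); print(pose(w,*B,(150,0,360,300),.048)); print(pose(w,*G,(0,0,200,300),.048))
cv2.imwrite('pics/w9.png',w['color'][...,::-1])"
```

```text
clock: 15.4
position: [0.5424, -0.407, 0.1491]
t 15.4 pos [ 0.5424 -0.407   0.1491] yaw -2.9 F [1.4 1.2 0. ] w 1.002 gf 0.0 -> row [-0.0004  0.0053  0.2229] -0.0033
(array([ 0.5902, -0.4112]), np.float64(-2.48), array([0.0489, 0.1287]))
(array([ 0.5947, -0.3023]), np.float64(-2.54), array([0.0486, 0.1287]))
```

View pics/w9.png

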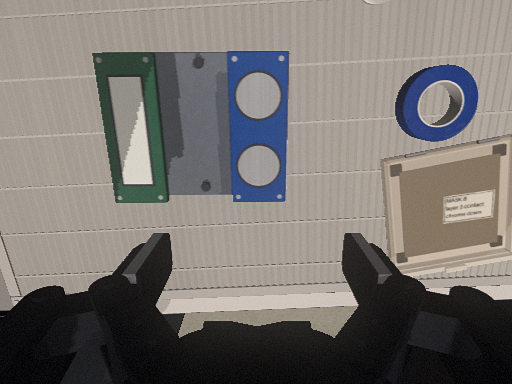

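The wrist view shows the spare at (228 to 290, 50 to 202) between the open fingers, with the green carrier well clear. Descending to grip near its front end.

```bash
python3 -m crank '[[0.004,0.0055,0.08,-0.003],[0.004,0.0055,0.16,-0.003],[0.004,0.0055,0.24,-0.003],[0.004,0.0055,0.29,-0.003],[0.004,0.0055,0.32,-0.003]]' 1 | grep -E 'posi|ft_force'; python3 -m crank '[[0,0,0,0],[0,0,0,0],[0,0,0,0]]' 1 | grep -E 'posi|ft_force'; python3 -c "
from h import *
go(.544,-.4093,.016,-2.6)"
```

```text
position: [0.5436, -0.4048, 0.0199]
ft_force: [0.3, 0.6, -0.2]
position: [0.5459, -0.4075, 0.0249]
ft_force: [-0.1, 0.4, 1.3]
t 16.12 pos [ 0.5459 -0.4075  0.0249] yaw -2.51 F [-0.1  0.4  1.3] w 1.0 gf 0.0 -> row [-0.0045  0.0046  0.0222] 0.0014
```

```bash
python3 -m crank '[[-0.004,0.0046,0.019,0],[-0.004,0.0046,0.019,0],[-0.004,0.0046,0.019,0]]' 1 | grep -E 'posi|ft_force'; python3 -m crank '[[0,0,0,0],[0,0,0,0],[0,0,0,0],[0,0,0,0],[0,0,0,0]]' -1 60 | grep -E 'posi|force|grip_w'; python3 -m crank '[[0,0,0,0],[0,0,0,0]]' -1 60 | grep -E 'posi|force|grip_w'; python3 -c "
from meas import *
go(.544,-.4093,.016,-2.6)
w=snap('wrist','w10.png'); print(pose(w,*B,(150,0,360,300),.048))"
```

```text
position: [0.5427, -0.4095, 0.0153]
ft_force: [-0.3, 0.6, 0.0]
position: [0.5433, -0.4093, 0.0157]
ft_force: [-0.6, 0.6, 4.3]
grip_width: 0.569
grasp_force: 62.2
position: [0.5433, -0.4093, 0.0157]
ft_force: [0.2, 0.6, 5.9]
grip_width: 0.568
grasp_force: 62.3
t 16.95 pos [ 0.5433 -0.4093  0.0157] yaw -2.54 F [0.2 0.6 5.9] w 0.568 gf 62.3 -> row [ 0.0017 -0.     -0.0007] 0.001
(array([ 0.595 , -0.4122]), np.float64(-2.45), array([0.0494, 0.1271]))
```

```bash
python3 -m crank '[[0,0,-0.01,0],[0,0,-0.04,0],[0,0,-0.09,0],[0,0,-0.15,0],[0,0,-0.22,0]]' | grep -E 'posi|ft_force|grip_w'; python3 -m crank '[[0,0,-0.04,0],[0,0,-0.04,0]]' | grep -E 'posi|ft_force|grip_w'; python3 -c "
from meas import *
go(.483,.0757,.12,-3.95)
w=snap('wrist','w11.png'); print(pose(w,*B,(150,0,360,330),.152)); print(pose(w,*G,(0,0,200,300),.048))"
```

```text
position: [0.5422, -0.4085, 0.1036]
ft_force: [0.0, -1.0, -1.2]
grip_width: 0.57
position: [0.5449, -0.4101, 0.1246]
ft_force: [0.4, 0.6, 0.4]
grip_width: 0.567
t 17.58 pos [ 0.5449 -0.4101  0.1246] yaw -2.54 F [0.4 0.6 0.4] w 0.567 gf 61.9 -> row [-0.2085 -1.2066  0.0058] 0.0234
(array([ 0.5955, -0.413 ]), np.float64(-2.47), array([0.0513, 0.1323]))
(array([ 0.595 , -0.3027]), np.float64(-2.55), array([0.049 , 0.1283]))
```

```bash
python3 -m crank '[[-0.01,-0.06,0,0],[-0.03,-0.16,0,0.01],[-0.05,-0.26,0,0.02],[-0.065,-0.36,0,0.0234],[-0.08,-0.46,0,0.0234]]' | grep -E 'posi|grip_w';python3 -m crank '[[-0.017,-0.1,0,0],[-0.034,-0.2,0,0],[-0.051,-0.3,0,0],[-0.068,-0.4,0,0],[-0.085,-0.48,0,0]]' | grep -E 'posi|grip_w'; python3 -m crank '[[-0.016,-0.09,0,0],[-0.032,-0.17,0,0],[-0.042,-0.235,0,0],[-0.044,-0.265,0,0],[-0.044,-0.265,0,0]]' | grep -E 'posi|grip_w'; python3 -c "
from meas import *
go(.483,.0757,.06,-3.95)
w=snap('wrist','w12.png');o=st(); print(pose(w,*B,(150,0,330,330),.028+o['position'][2]+.004))"
```

```text
position: [0.5177, -0.2219, 0.118]
grip_width: 0.571
position: [0.4971, -0.0268, 0.1184]
grip_width: 0.57
position: [0.487, 0.0804, 0.1185]
grip_width: 0.571
t 18.88 pos [0.487  0.0804 0.1185] yaw -3.66 F [-0.8 -0.5 -0.6] w 0.571 gf 62.0 -> row [-0.009   0.0126  0.1464] 0.0049
(array([0.5391, 0.0753]), np.float64(-4.57), array([0.051, 0.127]))
```

```bash
python3 -m crank '[[-0.008,0.0122,0.05,0.004],[-0.008,0.0122,0.1,0.004],[-0.008,0.0122,0.14,0.004],[-0.008,0.0122,0.17,0.004],[-0.008,0.0122,0.17,0.004]]' | grep -E 'posi|grip_w';python3 -m crank '[[0,0,0,0],[0,0,0,0]]' | grep -E 'posi|grip_w'; python3 -c "
from meas import *
go(.483,.0757,.0157,-3.95)
w=snap('wrist','w13.png');o=st(); z=o['position'][2]+.0323
K=lambda b,z:print(b,z.__round__(3),pose(w,*B,b,z))
hsv=cv2.cvtColor(w['color'],cv2.COLOR_RGB2HSV); m=cv2.inRange(hsv,*B)
n,l,s,ce=cv2.connectedComponentsWithStats(m)
for i in range(1,n):
  if s[i,4]>800:
    b=s[i]; K((b[0],b[1],b[0]+b[2],b[1]+b[3]),z if abs(ce[i][0]-256)<50 else .048)
"
```

```text
position: [0.4829, 0.0709, 0.0485]
grip_width: 0.572
position: [0.4852, 0.0721, 0.0518]
grip_width: 0.571
t 19.52 pos [0.4852 0.0721 0.0518] yaw -4.21 F [ 0.2  0.  -1.4] w 0.571 gf 62.0 -> row [-0.0062 -0.0084  0.0902] -0.0044
(np.int32(190), np.int32(0), np.int32(427), np.int32(297)) 0.084 (array([0.5405, 0.0542]), np.float64(-18.32), array([0.0807, 0.1165]))
(np.int32(418), np.int32(0), np.int32(512), np.int32(190)) 0.048 (array([ 0.5443, -0.0415]), np.float64(9.11), array([0.046 , 0.0994]))
```

```bash
python3 -m crank '[[-0.006,-0.0086,0,-0.004],[-0.006,-0.0086,0,-0.004],[-0.006,-0.0086,0,-0.004],[-0.006,-0.0086,0,-0.004]]' | grep -E 'posi|grip_w'
cat > lat.py <<'E'
from meas import *
import sys
def lat(w,dz,rows=(40,80,120,160)):
    ux=np.array([.9976,-.0689,0]);uy=np.array([.0689,.9976,0]);O=np.array([.567,.0085,0])
    o=st(); z=o['position'][2]+dz
    m=cv2.inRange(cv2.cvtColor(w['color'],cv2.COLOR_RGB2HSV),*B)
    for v in rows:
        r=np.nonzero(m[v])[0]; e=np.split(r,np.where(np.diff(r)>1)[0]+1)
        print(v,[(int(g[0]),int(g[-1])) for g in e if len(g)>2])
        for zz in (z,.048): print('   z',round(zz,3),[tuple((np.array([uy@(ray(w,g[0]-.5,v,zz)-O),uy@(ray(w,g[-1]+.5,v,zz)-O)])*1000).round(1).tolist()) for g in e if len(g)>2])
E
python3 -c "
from lat import *
go(.483,.0757,.0157,-3.95)
lat(snap('wrist','w14.png'),.0323)"
```

```text
position: [0.4827, 0.076, 0.0514]
grip_width: 0.565
t 19.9 pos [0.4827 0.076  0.0514] yaw -3.93 F [ 0.1 -0.6 -0.2] w 0.565 gf 62.0 -> row [0.0009 0.0007 0.0893] 0.0003
40 [(194, 321), (328, 366), (395, 429), (449, 489)]
   z 0.084 [(84.9, 36.0), (33.7, 18.8), (8.1, -5.3), (-12.5, -28.2)]
   z 0.048 [(92.0, 28.8), (25.8, 6.6), (-7.3, -24.6), (-33.9, -54.2)]
80 [(194, 206), (307, 319), (325, 423), (439, 511)]
   z 0.084 [(85.8, 80.7), (41.0, 35.9), (33.9, -5.3), (-11.3, -40.2)]
   z 0.048 [(93.1, 86.5), (35.3, 28.6), (26.0, -24.7), (-32.4, -69.7)]
120 [(200, 211), (302, 316), (324, 332), (410, 417), (433, 448)]
   z 0.084 [(84.3, 79.4), (42.3, 36.1), (33.3, 29.6), (-2.1, -5.4), (-11.6, -18.2)]
   z 0.048 [(91.2, 84.8), (36.9, 28.9), (25.2, 20.4), (-20.5, -24.8), (-32.8, -41.3)]
160 [(201, 314), (320, 355), (380, 410), (430, 465), (491, 511)]
   z 0.084 [(84.8, 36.0), (33.9, 18.4), (8.2, -5.1), (-13.2, -28.7), (-39.4, -48.4)]
   z 0.048 [(91.8, 28.8), (26.0, 6.1), (-7.2, -24.4), (-34.9, -54.8), (-68.6, -80.3)]
```

The spare's centre is at 60.5 mm across the rack and its neighbour's at 0.6 mm, so it's on the lane centre. Lowering slowly.

```bash
python3 -m crank '[[0.001,-0.001,0.02,0],[0.001,-0.001,0.04,0],[0.001,-0.001,0.055,0],[0.001,-0.001,0.07,0],[0.001,-0.001,0.07,0]]' | grep -E 'posi|ft_force|grip_w'; python3 -m crank '[[0,0,0.005,0],[0,0,0.01,0],[0,0,0.012,0],[0,0,0.012,0]]' | grep -E 'posi|ft_force|grip_w';python3 -c "
from lat import *
go(.483,.0757,.0157,-3.95)
lat(snap('wrist','w15.png'),.0323,(40,160))"
```

```text
position: [0.4819, 0.0762, 0.0215]
ft_force: [-0.0, -0.7, -0.4]
grip_width: 0.564
position: [0.483, 0.0763, 0.0183]
ft_force: [-0.5, -0.3, -0.3]
grip_width: 0.569
t 20.7 pos [0.483  0.0763 0.0183] yaw -3.94 F [-0.5 -0.3 -0.3] w 0.569 gf 62.0 -> row [0.0002 0.0016 0.0065] 0.0001
40 [(192, 321), (349, 476), (496, 511)]
   z 0.051 [(85.9, 36.4), (26.1, -22.7), (-30.0, -36.1)]
   z 0.048 [(86.5, 35.8), (25.3, -24.6), (-32.0, -38.2)]
160 [(200, 314), (336, 359), (436, 452), (471, 499)]
   z 0.051 [(85.5, 36.3), (27.4, 17.1), (-15.4, -22.6), (-30.3, -42.7)]
   z 0.048 [(86.0, 35.8), (26.6, 16.1), (-17.1, -24.5), (-32.3, -45.0)]
```

```bash
for i in 1 2; do python3 -m crank '[[0,0,0.002,0],[0,0,0.004,0],[0,0,0.004,0]]' | grep -E 'posi|ft_force|grip_w';done
```

```text
position: [0.4829, 0.0763, 0.0166]
ft_force: [-0.4, -0.6, -0.2]
grip_width: 0.57
position: [0.483, 0.0763, 0.0151]
ft_force: [-0.5, -0.4, 2.0]
grip_width: 0.567
```

Contact felt (2 N). I'll release, back out and shut the fingers in front of the carrier.

```bash
python3 -m crank '[[0,0,0,0],[0,0,0,0],[0,0,0,0]]' 0.5 | grep -E 'posi|ft_force|grip|gras'; python3 -m crank '[[-0.03,0,0,0],[-0.07,0,0,0],[-0.112,0,0,0],[-0.112,0,-0.02,0],[-0.112,0,-0.043,0]]' 0.5 | grep -E 'posi|ft_force|grip_w'; python3 -m crank '[[0,0,0,0],[0,0,0,0],[0,0,0,0],[0,0,0,0],[0,0,0,0]]' -1 40 | grep -E 'clock|posi|ft_force|grip_w'; python3 -c "
from lat import *
go(.4385,.0786,.0325,-3.95)
w=snap('wrist','w16.png');lat(w,.0323,(40,))
print(pose(w,*B,(150,0,330,300),.048))"
```

```text
position: [0.483, 0.0763, 0.0151]
ft_force: [0.0, 0.3, -0.6]
grip_width: 0.752
grasp_force: 0.0
position: [0.4375, 0.0793, 0.0324]
ft_force: [-0.1, 0.3, 0.2]
grip_width: 0.75
clock: 22.33
position: [0.4383, 0.0794, 0.032]
ft_force: [-0.5, -0.4, -1.1]
grip_width: 0.035
t 22.33 pos [0.4383 0.0794 0.032 ] yaw -3.95 F [-0.5 -0.4 -1.1] w 0.035 gf 0.0 -> row [ 0.0008  0.002  -0.0012] -0.0001
40 [(200, 313), (340, 353), (443, 454), (480, 495)]
   z 0.064 [(82.9, 39.4), (29.5, 24.1), (-9.8, -14.4), (-24.0, -30.1)]
   z 0.048 [(85.8, 36.5), (25.2, 19.2), (-19.3, -24.5), (-35.3, -42.3)]
(array([0.5049, 0.074 ]), np.float64(-5.16), array([0.0506, 0.0807]))
```

```bash
python3 -m crank '[[0.025,0.002,0,0],[0.05,0.002,0,0],[0.075,0.002,0,0],[0.1,0.002,0,0],[0.115,0.002,0,0]]' -1 | grep -E 'posi|ft_force'; python3 -m crank '[[0.006,0,0,0],[0.012,0,0,0],[0.018,0,0,0],[0.018,0,0,0]]' -1 | grep -E 'posi|ft_force'; python3 -c "
from h import *
go(.4954,.0746,.0325,-3.95)"
```

```text
position: [0.4858, 0.0753, 0.0322]
ft_force: [-0.3, 0.0, 0.2]
position: [0.4915, 0.075, 0.0323]
ft_force: [0.5, -0.1, -0.4]
t 23.13 pos [0.4915 0.075  0.0323] yaw -3.94 F [ 0.5 -0.1 -0.4] w -0.002 gf 0.0 -> row [ 0.0098  0.0002 -0.0005] 0.0001
```

```bash
for i in 1 2 3 4; do python3 -m crank '[[0.004,0,0,0],[0.004,0,0,0],[0.004,0,0,0]]' -1 | grep -E 'posi|ft_force'; done
```

```text
position: [0.4928, 0.0748, 0.0324]
ft_force: [0.7, -0.6, -0.5]
position: [0.4945, 0.0747, 0.0323]
ft_force: [-0.0, 0.5, 0.3]
position: [0.4957, 0.0747, 0.0322]
ft_force: [-2.9, 0.1, 1.1]
position: [0.4959, 0.0747, 0.0319]
ft_force: [-9.8, 1.1, 5.4]
```

Firm contact (-10 N) where home was predicted. I'll back off, rise, and check.

```bash
python3 -m crank '[[-0.03,0,0,0],[-0.06,0,0,0],[-0.08,0,-0.08,0],[-0.08,0,-0.18,0],[-0.08,0,-0.28,0]]' -1 | grep -E 'posi|ft_force'; python3 -m crank '[[0,0.1,0,0],[0,0.2,0,0],[0,0.3,0,0],[0,0.4,0,0],[0,0.5,0,0]]' -1 | grep -E 'posi'; python3 -m crank '[[-0.05,0.1,0,0],[-0.1,0.2,0,0],[-0.15,0.3,0,0],[-0.2,0.4,0,0],[-0.2,0.4,0,0]]' -1 | grep -E 'posi|clock'; python3 -c "
from meas import *
c=snap('top','t20.png')
hsv=cv2.cvtColor(c['color'],cv2.COLOR_RGB2HSV); m=cv2.inRange(hsv,*B)
n,l,s,ce=cv2.connectedComponentsWithStats(m)
for i in range(1,n):
  b=s[i]
  if b[4]>200: print(b.tolist(),pose(c,*B,(b[0],b[1],b[0]+b[2],b[1]+b[3]),.048))
print('wrong',pose(c,*Y,(90,130,280,230),.012)); print('decoy',pose(c,*G,(320,130,400,210),.048))"
```

```text
position: [0.4647, 0.0768, 0.1453]
ft_force: [1.0, -0.9, -0.3]
position: [0.4518, -0.125, 0.1448]
clock: 25.38
position: [0.3574, -0.2825, 0.1444]
[193, 146, 24, 49, 546] (array([0.5711, 0.0693]), np.float64(-4.13), array([0.0492, 0.1295]))
[217, 147, 23, 50, 550] (array([0.5669, 0.0086]), np.float64(-3.88), array([0.0492, 0.1301]))
[241, 149, 22, 50, 550] (array([ 0.5625, -0.0522]), np.float64(-3.94), array([0.0494, 0.1302]))
[436, 150, 25, 26, 302] (array([ 0.594 , -0.5674]), np.float64(-30.33), array([0.0561, 0.0612]))
wrong (array([0.5444, 0.2673]), np.float64(1.05), array([0.049 , 0.1303]))
decoy (array([ 0.5904, -0.3015]), np.float64(-2.85), array([0.0498, 0.13  ]))
```

The spare sits where the wrong carrier was to within 0.3 mm, and everything else is unmoved. Handing in.

```bash
python3 -m crank '[[0,0,0,0],[0,0,0,0],[0,0,0,0]]' -1 | grep -E 'posi|ft_force'; python3 -c "
from workcell import manip
print(manip.hand_in())"
```

```text
position: [0.3621, -0.2757, 0.1444]
ft_force: [-0.8, -0.2, -0.5]
the job is handed in; nothing more can be done
None
```

The job is handed in at about 26 s (no verdict was returned): the yellow carrier lies flat in the reject tray, the blue spare is fully home in its lane, and the last overhead picture shows the two correct carriers and the green one unmoved (I did not re-measure the pen and tweezers).

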